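# Tap home the wedge of the anvil horn

### The job

The steel wedge that locks the bronze anvil horn in its oak block stands proud. Take the round-headed wooden mallet by its handle and, holding it upright, tap the wedge down with the mallet's face until the wedge head sits fully home on the block and goes no further; do not push the wedge with the gripper itself. Then stand the mallet back upright where it was and let go, leaving the stone-holder and the pot lid where they are.

Things in the scene. Friction and masses are not known exactly. Their poses are not given: they have to be found in the camera images.
- mallet_grip (a point): Loose wooden mallet, 0.35 kg, standing on its flat striking face, handle up, in any of three places in a row. Pale round head 54 mm across, 50 mm high; darker round handle 28 mm across up to 135 mm above the bench. Round about its axis: any grasp yaw does. Point: on the axis in the handle, 100 mm above the face, where to grip from above; z up the axis.
- wedge_top (a point): Steel wedge in a fixed oak block (170 x 120, 70 mm high). Point: centre of its flat head's top (32 x 30, 14 mm thick); x towards the horn, z up. It slides straight down; home, the point is 84 mm above the bench. The bronze horn on the block stands 42 mm over it, near face 41 mm from the point, tip 152 mm along x: a mallet centred on the wedge clears it.
- wedge (a joint): How far the wedge is driven down, m: 0 = 32 mm out, 0.032 = home, head resting on the block against a solid stop. It starts 20 to 32 mm out. The slot grips it with about 10 N of friction all the way and it stays where it is left.
- holder_mid (a point): Polished steel burnishing stone-holder, a bystander standing on the bench in the same row: rectangular steel block 74 x 44 mm over a dark stone, dark slim upright handle 24 mm across, 113 mm high in all. The point is 56 mm above its underside on its axis. Leave it alone.
- lid_mid (a point): Squat tinned copper pot lid, a bystander lying on the bench in the same row: low silvery dome 110 mm across with a copper knob, 47 mm high in all. The point is on its axis 23 mm above the bench. Leave it alone.
There are look-alikes about, which are no part of the job. Of the things like the part that bears mallet_grip, leave any that is blue, green or purple; of the rest the larger one is meant.

How it is judged:
By the outcome, as a careful person would: the job done as asked, in the order asked, and still so for the second after the job is handed in, with the robot touching nothing.
It also fails if it takes over 54 s, if anything falls off the work surface, if the arm or the gripper's body presses on something with over 40 N, if the wrist force passes 120 N, or if a joint passes its speed limit or range.

### The arm

A 6-joint arm with a two-finger parallel gripper is mounted at the origin on the work surface. World frame = base frame: x ahead of the robot, y to its left, z up, the work surface at z = 0. Lengths are in m, angles in rad, forces in N, time in s.
With the tool pointing down it reaches from about 0.275 to 0.775 m from the base axis. Payload 14.6 kg.
Tool frame: the origin (TCP) lies at the very end of the fingers, on their centre line; the grasp point (between the pads) lies 19 mm behind it; y points along the fingers, z is the direction in which the jaws open and shut, and the axes are right-handed (so a half turn about y gives the same grasp; the last joint's range is limited). The gripper opens to 85 mm and grips with 20 to 120 N. Pads are 22 mm wide; open, the fingers measure 114 mm over their backs; the gripper's body (76 mm by 85 mm) begins 54 mm behind the grasp point. The pads swing forward as they close: fully open they stand 13 mm farther back than shut.
Start: joints at [0.965, 0.263, -0.048, 1.259, 0, 1.415], TCP at [0.229, 0.473, 0.194] pointing down, gripper open.
Joint ranges: [-2.65, 2.65], [-0.89, 1.7], [-1.18, 1.37], [-2.13, 2.11], [-1.35, 1.29], [-3.14, 3.14]. Speed limits (rad/s): [1.89, 1.89, 2.57, 2.79, 3.14, 3.14].

### API

Orientations are given as a unit quaternion [w, x, y, z].
In Python, from plant import bot gives the robot as it stands.
- The arm moves only by the tool play_rows, never from a script. Its argument "steps" is a list of rows, each an object of numbers: "hand": the finger opening in m, from 0 to 0.0854; "dx", "dy", "dz": the shift along the world's x, y, z in m; "twist": the turn about the world's z in rad. A call has 1 to 5 rows; each row is the pose to reach, as a shift and turn from the pose commanded when the call began; what a row does not reach only later rows make up. A row lasts 1/10 s, in which the tool goes at most 50 mm and 8.59 degrees, less where a joint would pass 70% of its speed; a pose out of reach is approached as far as the arm can. A call with a gripper value outside its range is refused whole. The fingers move at their own pace and stop on an object; "force" is the grip in N (left out, the last holds). Time passes only in rows, so rows that repeat a pose let the fingers close. It gives the time, the measured TCP pose, the force and the opening at its end, in the units of the state.
- bot.observe(): the state, without advancing time (a new reading comes with each control period).
- bot.camera(name): name is "scene" or "top" or "wrist"; returns the picture (420x560x3 uint8, red, green, blue); there is no depth.
- bot.camera_model(name): a dict with "fx", "fy", "cx", "cy" (pixels), "distortion" ([k1, k2, p1, p2, k3] as OpenCV has them; the pictures are not rectified), "xyz" and "rotation" of the camera in the world; the wrist camera has in their place "T_tool_cam" (4x4, takes a point from camera to tool coordinates, whose origin is the TCP and whose axes are the tool frame's). Camera axes: x right, y down, z forward; pixel columns grow to the right and rows downward; lengths in m; the calibration is good to about 2 mm. A picture is of the moment at which its call begins: read the wrist's pose just before it. camera_model takes no time and is no camera call.
- bot.close_job(): hands the job in, once; it reports no verdict.
The state is a dict: "clock": time; "joints": joint angles; "joint_velocities": joint speeds; "joint_torque": joint torques, N m; "ee_pos": TCP position; "ee_rot": TCP orientation; "force": force on the tool from outside, world axes, zero at the start; "ft_torque": the same for the moment, N m; "grip_width": opening from 0.0 (shut) to 1.0 (fully open).
Only numpy, scipy, OpenCV 4.12 (cv2) and the standard library are available. Lean on these libraries where they do the work, as an engineer would, in place of code of your own. Each camera call takes 0.05 s, during which the arm holds its last target. There are 200 camera calls.

## Working session

There is one attempt and no reset: what is moved stays moved. The work goes in short steps, Python scripts to look and compute and a tool call to move; the robot and the scene stay as the last step left them, time stands still between calls to the robot, and variables do not carry over. Pictures are saved under pics/ and viewed, about 8 in all and at most 12, crops included, and the job is handed in when it is done.

Besides the shell and the picture viewer there is one more tool, called after "Request:" as name([rows], argument=value, ...), one row to a line, values as JSON. play_rows: Moves the arm, as the interface text tells. Its arguments: {"type":"object","properties":{"steps":{"type":"array"},"force":{"type":"number"}},"required":["steps"]}

```bash
ls; mkdir -p pics
python3 - <<'E'
from plant import bot
import cv2,numpy as np
for n in("scene","top"):
    cv2.imwrite(f"pics/{n}0.png",bot.camera(n)[:,:,::-1]); m=bot.camera_model(n); print(n,m)
a=cv2.imread("pics/scene0.png");b=cv2.imread("pics/top0.png")
print(bot.observe())
E
```

```text
pics
scene {'fx': 512.3108806596771, 'fy': 512.3108806596771, 'cx': 285.07329667468764, 'cy': 206.08322008970816, 'distortion': array([0.03299616, 0.        , 0.        , 0.        , 0.        ]), 'xyz': array([1.19852749, 0.07583409, 0.97836626]), 'rotation': array([-0.19878316,  0.56965202,  0.75759253, -0.24906904])}
top {'fx': 402.971677814204, 'fy': 402.971677814204, 'cx': 278.24188448874526, 'cy': 209.51246173539957, 'distortion': array([-0.06046334,  0.        ,  0.        ,  0.        ,  0.        ]), 'xyz': array([ 0.4010909 , -0.11162711,  0.92983483]), 'rotation': array([-0.05545759,  0.70983986, -0.69883088,  0.06846332])}
{'clock': 0.1, 'joints': array([ 9.64670728e-01,  2.63460057e-01, -4.88949654e-02,  1.25941629e+00,
        6.18916598e-05,  1.41550107e+00]), 'joint_velocities': array([ 0.00032397, -0.0012901 ,  0.00288736,  0.00080852,  0.00073016,
       -0.00057289]), 'joint_torque': array([ 2.79728425e-03, -6.38580108e+01,  3.85062611e+01,  9.99835844e-03,
       -3.90806952e-05,  2.23446409e-05]), 'ee_pos': array([0.22856121, 0.47230387, 0.19347312]), 'ee_rot': array([-0.68890598,  0.68952978, -0.15819457,  0.15789777]), 'force': array([-0.30558221,  1.28298544,  0.32914116]), 'ft_torque': array([ 0.02607683,  0.05597305, -0.05543565]), 'grip_width': 0.9981236986709838}
```

View pics/scene0.png

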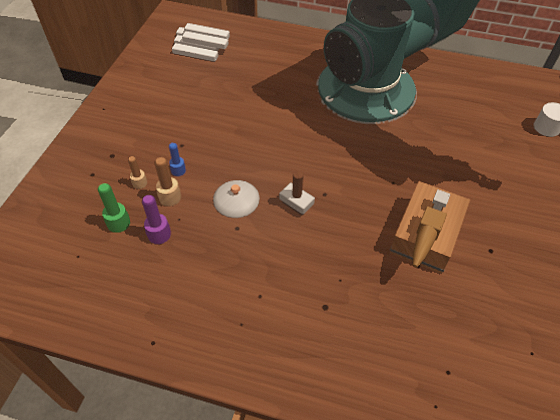

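View pics/top0.png

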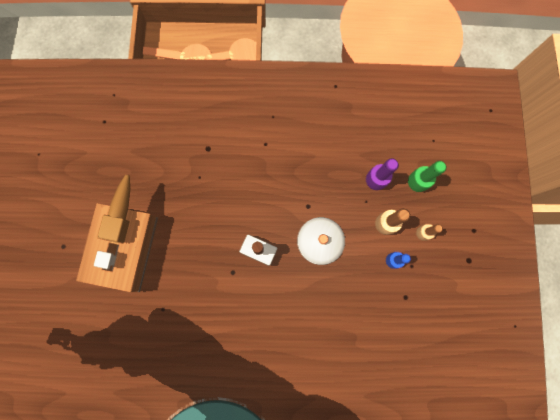

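The candidates for the mallet are:

| Mallet | Scene px | Top px |
|---|---|---|
| Large natural | (167,185) | (393,222) |
| Small natural | (138,178) | (430,231) |
| Green | (115,210) | (425,177) |
| Purple | (156,222) | (382,176) |
| Blue | (177,162) | (398,260) |

Leaving out the coloured ones, the larger natural one at scene (167,185) fits. The wedge is at scene (441,198) and top (104,260). I'll confirm with one enlarged crop that also shows the wedge.

```bash
cat > h.py <<'E'
import numpy as np,cv2
from scipy.spatial.transform import Rotation as R
from plant import bot
def K(m): return np.array([[m['fx'],0,m['cx']],[0,m['fy'],m['cy']],[0,0,1.]])
def pose(m,obs=None):
    if 'xyz' in m: return R.from_quat(np.roll(m['rotation'],-1)).as_matrix(),np.array(m['xyz'])
    T=np.eye(4);T[:3,:3]=R.from_quat(np.roll(obs['ee_rot'],-1)).as_matrix();T[:3,3]=obs['ee_pos'];T=T@m['T_tool_cam'];return T[:3,:3],T[:3,3]
def onz(n,uv,z,obs=None):
    m=bot.camera_model(n);Rm,t=pose(m,obs)
    p=cv2.undistortPoints(np.array(uv,float).reshape(-1,1,2),K(m),np.array(m['distortion'])).reshape(-1,2)
    d=np.c_[p,np.ones(len(p))]@Rm.T
    return t+d*((z-t[2])/d[:,2])[:,None]
def proj(n,P,obs=None):
    m=bot.camera_model(n);Rm,t=pose(m,obs)
    return cv2.projectPoints((np.atleast_2d(P)-t)@Rm,np.zeros(3),np.zeros(3),K(m),np.array(m['distortion']))[0].reshape(-1,2)
E
python3 - <<'E'
from h import *
s=cv2.imread("pics/scene0.png");t=cv2.imread("pics/top0.png")
def cr(im,x,y,w,h,k): return cv2.resize(im[y:y+h,x:x+w],None,fx=k,fy=k,interpolation=cv2.INTER_CUBIC)
o=np.zeros((600,800,3),np.uint8)
def put(c,x,y): o[y:y+c.shape[0],x:x+c.shape[1]]=c
put(cr(s,90,135,100,75*4//3,4)[:300],0,0); put(cr(t,360,150,100,75,4),400,0)
put(cr(s,390,175,100,75,4),0,300); put(cr(t,70,215,100,75,4),400,300)
cv2.imwrite("pics/c1.png",o)
print(onz("top",[(393,222)],.05),onz("scene",[(167,190)],.03))
E
```

```text
[[ 0.53340645 -0.38303164  0.05      ]] [[ 0.53595012 -0.38426206  0.03      ]]
```

View pics/c1.png

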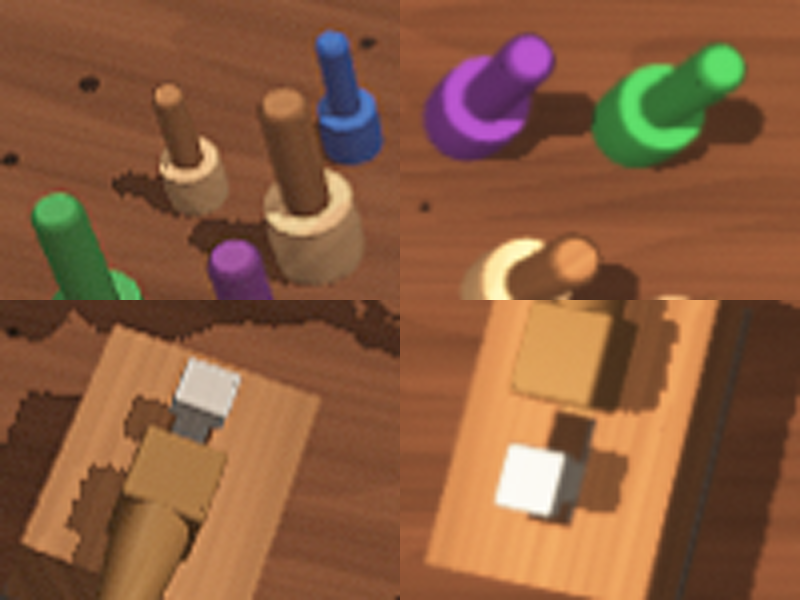

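The crop confirms it: the big natural mallet (handle top at scene ≈(161,160), top ≈(403,215)) is clearly larger than the small natural one (scene ≈(132,159)). The wedge head is the white square, proud of the block, at scene ≈(442,197) and top ≈(102.5,259).

Run:
```python
from h import *
def tri(us,ut):
    A=[];b=[]
    L=[]
    for n,u in(("scene",us),("top",ut)):
        c=pose(bot.camera_model(n))[1]; p=onz(n,[u],0)[0]; d=(p-c)/np.linalg.norm(p-c); M=np.eye(3)-np.outer(d,d); A.append(M);b.append(M@c)
    x=np.linalg.lstsq(np.vstack(A),np.hstack(b),rcond=None)[0]; return x,np.linalg.norm(A[0]@x-b[0])
cs=lambda X,Y:(90+X/4-.375,135+Y/4-.375)
ct=lambda X,Y:(360+(X-400)/4-.375,150+Y/4-.375)
print("mallet",tri(cs(284,103),ct(575,261)),onz("scene",[cs(284,103)],.135),onz("top",[ct(575,261)],.135))
print("purple",tri(cs(236,256),ct(529,58)));print("green",tri(cs(58,212),ct(720,70)))
print("small",tri(cs(168,97),(438,229)));print("blue",tri(cs(333,42),(406,259)))
w=lambda X,Y:(390+X/4-.375,175+(Y-300)/4-.375); v=lambda X,Y:(70+(X-400)/4-.375,215+(Y-300)/4-.375)
print("wedge",tri(w(208.5,387.5),v(531.5,478.5)))
for z in(.084,.105,.11):print(z,onz("top",[v(512,444),v(565,452),v(552,514),v(497,504)],z).round(4).tolist())
# block top corners z=.07 top view
print("blocktop",onz("top",[v(427,563),v(645,600)],.07))
print("holder",onz("top",[(258,247)],.113),"lid",onz("top",[(324,239)],.045))
```

```text
mallet (array([ 0.53581351, -0.37968193,  0.13461423]), np.float64(0.0008598880718062834)) [[ 0.53605519 -0.38042235  0.135     ]] [[ 0.53552885 -0.3786635   0.135     ]]
purple (array([ 0.64158421, -0.35941863,  0.13540484]), np.float64(0.0005195276320185903))
green (array([ 0.63877377, -0.46222463,  0.13178252]), np.float64(0.0008245812466030497))
small (array([ 0.51432688, -0.4701117 ,  0.08810983]), np.float64(0.0011911264444958137))
blue (array([ 0.44927339, -0.39559921,  0.09198533]), np.float64(0.0004569640817348675))
wedge (array([0.43794442, 0.23010414, 0.10841665]), np.float64(0.0002018702622868013))
0.084 [[0.4568, 0.2524, 0.084], [0.4532, 0.2238, 0.084], [0.4208, 0.2281, 0.084], [0.4253, 0.2577, 0.084]]
0.105 [[0.4554, 0.2434, 0.105], [0.4519, 0.2155, 0.105], [0.4203, 0.2197, 0.105], [0.4247, 0.2485, 0.105]]
0.11 [[0.4551, 0.2412, 0.11], [0.4516, 0.2135, 0.11], [0.4202, 0.2177, 0.11], [0.4246, 0.2463, 0.11]]
blocktop [[0.39386482 0.29893869 0.07      ]
 [0.37741366 0.18075044 0.07      ]]
holder [[ 0.46824999 -0.08577683  0.113     ]] lid [[ 0.49372091 -0.22888169  0.045     ]]
```

The mallet is at (0.536, -0.380), and the wedge top is at (0.438, 0.230), about 0.108 m high. I'll move towards the mallet at a safe height.

Request:
play_rows([
  {"dx": 0.307, "dy": -0.852, "dz": 0.03, "hand": 0.085},
  {"dx": 0.307, "dy": -0.852, "dz": 0.03, "hand": 0.085},
  {"dx": 0.307, "dy": -0.852, "dz": 0.03, "hand": 0.085},
  {"dx": 0.307, "dy": -0.852, "dz": 0.03, "hand": 0.085},
  {"dx": 0.307, "dy": -0.852, "dz": 0.03, "hand": 0.085},
])

```text
invalid input at $.steps[0]: expected keys hand, dx, dy, dz, twist
```

```bash
cat > st.py <<'E'
from h import *
o=bot.observe();Rm=R.from_quat(np.roll(o['ee_rot'],-1)).as_matrix()
print(round(o['clock'],2),'p',o['ee_pos'].round(4),'jaw',Rm[:,2].round(3),'app',Rm[:,1].round(3),'j',o['joints'].round(2),'F',o['force'].round(1),'w',round(o['grip_width']*85.4,1))
E
python3 st.py
```

```text
0.1 p [0.2286 0.4723 0.1935] jaw [ 0.436  0.9   -0.001] app [-0.001 -0.001 -1.   ] j [ 0.96  0.26 -0.05  1.26  0.    1.42] F [-0.3  1.3  0.3] w 85.2
```

Request:
play_rows([
  {"dx": 0.307, "dy": -0.852, "dz": 0.03, "twist": 0, "hand": 0.085},
  {"dx": 0.307, "dy": -0.852, "dz": 0.03, "twist": 0, "hand": 0.085},
  {"dx": 0.307, "dy": -0.852, "dz": 0.03, "twist": 0, "hand": 0.085},
  {"dx": 0.307, "dy": -0.852, "dz": 0.03, "twist": 0, "hand": 0.085},
  {"dx": 0.307, "dy": -0.852, "dz": 0.03, "twist": 0, "hand": 0.085},
])

```text
clock: 0.6
ee_pos: [0.3134, 0.2357, 0.2021]
ee_rot: [-0.689, 0.689, -0.158, 0.158]
force: [1.2, 1.1, -0.4]
grip_width: 0.994
```

```bash
python3 st.py
```

```text
0.6 p [0.3134 0.2357 0.2021] jaw [ 0.435  0.9   -0.   ] app [-0. -0. -1.] j [ 0.44  0.03 -0.31  1.23 -0.    0.89] F [ 1.2  1.1 -0.4] w 84.9
```

Request:
play_rows([
  {"dx": 0.223, "dy": -0.616, "dz": 0.02, "twist": 0, "hand": 0.085},
  {"dx": 0.223, "dy": -0.616, "dz": 0.02, "twist": 0, "hand": 0.085},
  {"dx": 0.223, "dy": -0.616, "dz": 0.02, "twist": 0, "hand": 0.085},
  {"dx": 0.223, "dy": -0.616, "dz": 0.02, "twist": 0, "hand": 0.085},
  {"dx": 0.223, "dy": -0.616, "dz": 0.02, "twist": 0, "hand": 0.085},
])

```text
clock: 1.1
ee_pos: [0.3983, 0.0011, 0.2099]
ee_rot: [0.689, -0.689, 0.158, -0.158]
force: [1.4, 1.2, -0.4]
grip_width: 0.992
```

```bash
python3 st.py
```

```text
1.1 p [0.3983 0.0011 0.2099] jaw [0.436 0.9   0.   ] app [ 0.  0. -1.] j [-0.2   0.04 -0.28  1.25  0.    0.25] F [ 1.4  1.2 -0.4] w 84.8
```

Request:
play_rows([
  {"dx": 0.138, "dy": -0.381, "dz": 0.01, "twist": 0, "hand": 0.085},
  {"dx": 0.138, "dy": -0.381, "dz": 0.01, "twist": 0, "hand": 0.085},
  {"dx": 0.138, "dy": -0.381, "dz": 0.01, "twist": 0, "hand": 0.085},
  {"dx": 0.138, "dy": -0.381, "dz": 0.01, "twist": 0, "hand": 0.085},
  {"dx": 0.138, "dy": -0.381, "dz": 0.01, "twist": 0, "hand": 0.085},
])

```text
clock: 1.6
ee_pos: [0.4835, -0.2339, 0.2157]
ee_rot: [0.689, -0.689, 0.158, -0.158]
force: [1.5, 0.5, 0.5]
grip_width: 0.996
```

Request:
play_rows([
  {"dx": 0.053, "dy": -0.146, "dz": 0, "twist": 0, "hand": 0.085},
  {"dx": 0.053, "dy": -0.146, "dz": 0, "twist": 0, "hand": 0.085},
  {"dx": 0.053, "dy": -0.146, "dz": 0, "twist": 0, "hand": 0.085},
  {"dx": 0.053, "dy": -0.146, "dz": 0, "twist": 0, "hand": 0.085},
  {"dx": 0.053, "dy": -0.146, "dz": 0, "twist": 0, "hand": 0.085},
])

```text
clock: 2.1
ee_pos: [0.5363, -0.3787, 0.2145]
ee_rot: [0.689, -0.689, 0.159, -0.158]
force: [0.2, 0.6, -0.7]
grip_width: 0.993
```

```bash
python3 st.py
python3 - <<'E'
from h import *
o=bot.observe(); im=bot.camera("wrist")[:,:,::-1].copy()
for z in(.135,.05): print(proj("wrist",[[.536,-.38,z]],o))
cv2.imwrite("pics/w1.png",im)
E
```

```text
2.1 p [ 0.5363 -0.3787  0.2145] jaw [0.437 0.899 0.001] app [-0.001  0.001 -1.   ] j [-0.74  0.5   0.38  1.46  0.   -0.29] F [ 0.2  0.6 -0.7] w 84.8
[[276.68460541 202.92199578]]
[[277.19817344 180.67465385]]
```

View pics/w1.png

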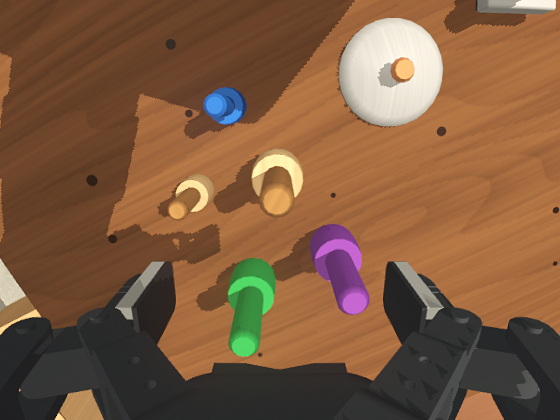

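The wrist view shows the big natural mallet's handle top at ≈(278,199), against a predicted (277,203). The small natural one is at (178,209), blue at (215,104), green at (243,343) and purple at (354,299), all clear of the fingers.

Run:
```python
from h import *
o=bot.observe()
im=cv2.cvtColor(cv2.imread("pics/w1.png"),cv2.COLOR_BGR2HSV)
print(onz("wrist",[(278,199)],.135,o))
P=onz("wrist",[(277,180-3)],.05,o);print(P)
```

```text
[[ 0.53379494 -0.37672035  0.135     ]]
[[ 0.53272133 -0.37752028  0.05      ]]
```

The estimates agree to about 2 mm. I'll descend and grip.

Request:
play_rows([
  {"dx": -0.001, "dy": 0, "dz": -0.05, "twist": 0, "hand": 0.085},
  {"dx": -0.001, "dy": 0, "dz": -0.09, "twist": 0, "hand": 0.085},
  {"dx": -0.001, "dy": 0, "dz": -0.115, "twist": 0, "hand": 0.085},
  {"dx": -0.001, "dy": 0, "dz": -0.133, "twist": 0, "hand": 0.085},
  {"dx": -0.001, "dy": 0, "dz": -0.133, "twist": 0, "hand": 0.085},
])

```text
clock: 2.65
ee_pos: [0.5342, -0.3752, 0.0815]
ee_rot: [0.69, -0.689, 0.159, -0.157]
force: [0.1, -0.8, 0.5]
grip_width: 0.999
```

Request:
play_rows([
  {"dx": 0, "dy": 0, "dz": 0, "twist": 0, "hand": 0.02},
  {"dx": 0, "dy": 0, "dz": 0, "twist": 0, "hand": 0.02},
  {"dx": 0, "dy": 0, "dz": 0, "twist": 0, "hand": 0.02},
  {"dx": 0, "dy": 0, "dz": 0, "twist": 0, "hand": 0.02},
  {"dx": 0, "dy": 0, "dz": 0, "twist": 0, "hand": 0.02},
], force=80)

```text
clock: 3.15
ee_pos: [0.5359, -0.3784, 0.0841]
ee_rot: [-0.689, 0.69, -0.157, 0.159]
force: [-0.4, -1.7, 8.2]
grip_width: 0.283
```

Request:
play_rows([
  {"dx": 0, "dy": 0, "dz": 0, "twist": 0, "hand": 0.02},
  {"dx": 0, "dy": 0, "dz": 0, "twist": 0, "hand": 0.02},
  {"dx": 0, "dy": 0, "dz": 0, "twist": 0, "hand": 0.02},
])

```text
clock: 3.45
ee_pos: [0.5359, -0.3784, 0.0841]
ee_rot: [-0.689, 0.69, -0.157, 0.159]
force: [-0.8, -1.0, 6.7]
grip_width: 0.283
```

```bash
python3 st.py
```

```text
3.45 p [ 0.5359 -0.3784  0.0841] jaw [ 0.436  0.9   -0.001] app [ 0.002 -0.002 -1.   ] j [-0.74  0.53  0.08  1.12 -0.   -0.29] F [-0.8 -1.   6.7] w 24.2
```

Gripped. I'll lift it straight up, clear of the neighbouring handles.

Request:
play_rows([
  {"dx": 0, "dy": 0, "dz": 0.02, "twist": 0, "hand": 0.02},
  {"dx": 0, "dy": 0, "dz": 0.06, "twist": 0, "hand": 0.02},
  {"dx": 0, "dy": 0, "dz": 0.11, "twist": 0, "hand": 0.02},
  {"dx": 0, "dy": 0, "dz": 0.16, "twist": 0, "hand": 0.02},
  {"dx": 0, "dy": 0, "dz": 0.16, "twist": 0, "hand": 0.02},
])

```text
clock: 3.95
ee_pos: [0.5369, -0.3791, 0.2497]
ee_rot: [-0.688, 0.691, -0.155, 0.161]
force: [0.8, -1.0, -2.8]
grip_width: 0.287
```

```bash
python3 st.py
python3 - <<'E'
from h import *
o=bot.observe()
a=bot.camera("scene")[:,:,::-1][60:260,60:340]; b=bot.camera("top")[:,:,::-1][120:320,250:530]
cv2.imwrite("pics/l1.png",cv2.resize(np.vstack([a,b]),None,fx=1.5,fy=1.5,interpolation=cv2.INTER_CUBIC))
E
```

```text
3.95 p [ 0.5369 -0.3791  0.2497] jaw [ 0.436  0.9   -0.003] app [ 0.007 -0.006 -1.   ] j [-0.74  0.5   0.47  1.53  0.   -0.29] F [ 0.8 -1.  -2.8] w 24.5
```

View pics/l1.png

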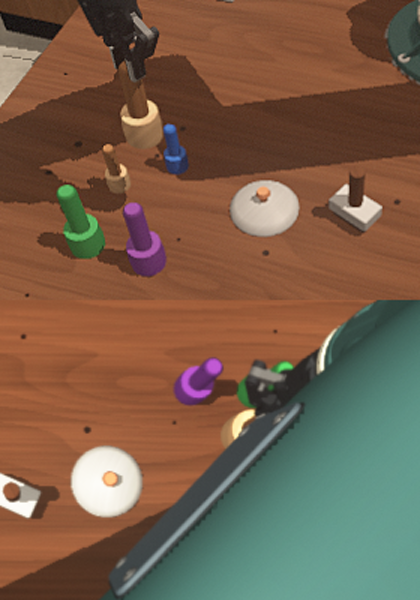

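The mallet hangs upright, gripped by the handle (scene crop ≈(140,110)), and the neighbours are undisturbed. I'll carry it over to the wedge.

Request:
play_rows([
  {"dx": -0.004, "dy": 0.025, "dz": 0, "twist": 0, "hand": 0.02},
  {"dx": -0.098, "dy": 0.608, "dz": 0, "twist": 0, "hand": 0.02},
  {"dx": -0.098, "dy": 0.608, "dz": 0, "twist": 0, "hand": 0.02},
  {"dx": -0.098, "dy": 0.608, "dz": 0, "twist": 0, "hand": 0.02},
  {"dx": -0.098, "dy": 0.608, "dz": 0, "twist": 0, "hand": 0.02},
])

```text
clock: 4.55
ee_pos: [0.4978, -0.153, 0.2409]
ee_rot: [0.689, -0.689, 0.159, -0.157]
force: [1.4, 0.9, -3.6]
grip_width: 0.279
```

```bash
python3 st.py
```

```text
4.55 p [ 0.4978 -0.153   0.2409] jaw [0.436 0.9   0.   ] app [-0.003  0.002 -1.   ] j [-0.45  0.25  0.06  1.38  0.   -0.  ] F [ 1.4  0.9 -3.6] w 23.9
```

Request:
play_rows([
  {"dx": -0.06, "dy": 0.383, "dz": 0, "twist": 0, "hand": 0.02},
  {"dx": -0.06, "dy": 0.383, "dz": 0, "twist": 0, "hand": 0.02},
  {"dx": -0.06, "dy": 0.383, "dz": 0, "twist": 0, "hand": 0.02},
  {"dx": -0.06, "dy": 0.383, "dz": 0, "twist": 0, "hand": 0.02},
  {"dx": -0.06, "dy": 0.383, "dz": 0, "twist": 0, "hand": 0.02},
])

```text
clock: 5.05
ee_pos: [0.459, 0.0935, 0.2412]
ee_rot: [-0.689, 0.689, -0.159, 0.157]
force: [1.9, 0.6, -3.4]
grip_width: 0.282
```

Request:
play_rows([
  {"dx": -0.008, "dy": 0.05, "dz": 0, "twist": 0, "hand": 0.02},
  {"dx": -0.015, "dy": 0.095, "dz": 0, "twist": 0, "hand": 0.02},
  {"dx": -0.02, "dy": 0.125, "dz": 0, "twist": 0, "hand": 0.02},
  {"dx": -0.021, "dy": 0.136, "dz": 0, "twist": 0, "hand": 0.02},
  {"dx": -0.021, "dy": 0.136, "dz": 0, "twist": 0, "hand": 0.02},
])

```text
clock: 5.55
ee_pos: [0.4388, 0.2286, 0.2413]
ee_rot: [-0.689, 0.69, -0.158, 0.156]
force: [-0.2, -0.4, -3.1]
grip_width: 0.283
```

```bash
python3 st.py
python3 - <<'E'
from h import *
a=bot.camera("scene")[:,:,::-1][80:290,350:560]; b=bot.camera("wrist")[:,:,::-1]
o=bot.observe()
print("wrist px wedge",proj("wrist",[[.438,.23,.108],[o['ee_pos'][0],o['ee_pos'][1],o['ee_pos'][2]-.084]],o))
a=cv2.resize(a,(420,420),interpolation=cv2.INTER_CUBIC)
cv2.imwrite("pics/b1.png",np.hstack([a,b[:,90:470]]))
E
```

```text
5.55 p [0.4388 0.2286 0.2413] jaw [ 0.434  0.901 -0.002] app [-0.003 -0.001 -1.   ] j [ 0.32  0.2  -0.    1.37  0.    0.76] F [-0.2 -0.4 -3.1] w 24.2
wrist px wedge [[281.08219794 183.98155821]
 [278.65007236 200.88270448]]
```

View pics/b1.png

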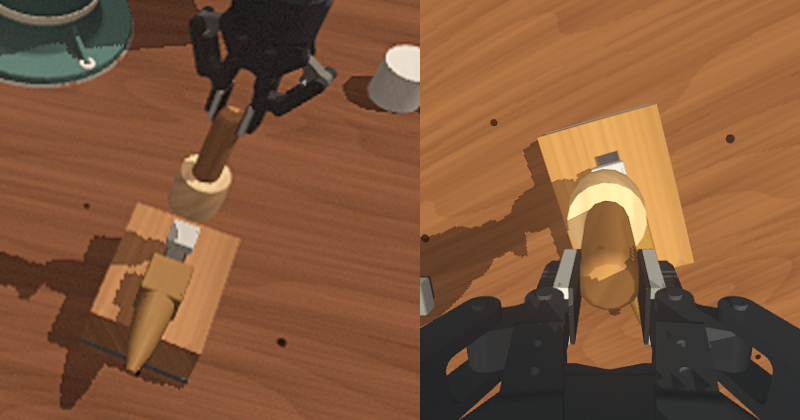

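The mallet face hangs over the wedge head (scene panel: head at (200,190), wedge at (183,236)). The wrist view shows it centred within a few mm and clear of the horn. I'll lower it onto the wedge and drive it gently, with a firmer grip.

Request:
play_rows([
  {"dx": -0.001, "dy": 0.001, "dz": -0.025, "twist": 0, "hand": 0.02},
  {"dx": -0.001, "dy": 0.001, "dz": -0.04, "twist": 0, "hand": 0.02},
  {"dx": -0.001, "dy": 0.001, "dz": -0.046, "twist": 0, "hand": 0.02},
  {"dx": -0.001, "dy": 0.001, "dz": -0.052, "twist": 0, "hand": 0.02},
  {"dx": -0.001, "dy": 0.001, "dz": -0.058, "twist": 0, "hand": 0.02},
], force=120)

```text
clock: 6.15
ee_pos: [0.4395, 0.228, 0.1856]
ee_rot: [0.689, -0.689, 0.158, -0.159]
force: [-2.6, -3.6, 6.4]
grip_width: 0.263
```

```bash
python3 st.py
```

```text
6.15 p [0.4395 0.228  0.1856] jaw [0.437 0.9   0.   ] app [ 0.002 -0.    -1.   ] j [ 0.31  0.21 -0.14  1.22 -0.    0.77] F [-2.6 -3.6  6.4] w 22.5
```

Request:
play_rows([
  {"dx": 0, "dy": 0, "dz": -0.005, "twist": 0, "hand": 0.02},
  {"dx": 0, "dy": 0, "dz": -0.01, "twist": 0, "hand": 0.02},
  {"dx": 0, "dy": 0, "dz": -0.014, "twist": 0, "hand": 0.02},
  {"dx": 0, "dy": 0, "dz": -0.018, "twist": 0, "hand": 0.02},
  {"dx": 0, "dy": 0, "dz": -0.018, "twist": 0, "hand": 0.02},
])

```text
clock: 6.65
ee_pos: [0.4399, 0.2281, 0.1683]
ee_rot: [0.689, -0.689, 0.157, -0.159]
force: [-3.1, -2.7, 10.9]
grip_width: 0.264
```

Request:
play_rows([
  {"dx": 0, "dy": 0, "dz": -0.002, "twist": 0, "hand": 0.02},
  {"dx": 0, "dy": 0, "dz": -0.003, "twist": 0, "hand": 0.02},
  {"dx": 0, "dy": 0, "dz": -0.004, "twist": 0, "hand": 0.02},
  {"dx": 0, "dy": 0, "dz": -0.004, "twist": 0, "hand": 0.02},
])

```text
clock: 7.05
ee_pos: [0.4422, 0.2283, 0.1678]
ee_rot: [0.69, -0.688, 0.155, -0.162]
force: [-6.2, -9.2, 53.5]
grip_width: 0.265
```

```bash
python3 st.py
```

```text
7.05 p [0.4422 0.2283 0.1678] jaw [0.437 0.9   0.005] app [ 0.01  0.   -1.  ] j [ 0.31  0.22 -0.18  1.16 -0.    0.77] F [-6.2 -9.2 53.5] w 22.6
```

The force rose to 53 N at TCP z 0.1678, which puts the face at 0.084, the home height. That is the solid stop. I'll lift off.

Request:
play_rows([
  {"dx": 0, "dy": 0, "dz": 0.006, "twist": 0, "hand": 0.02},
  {"dx": 0, "dy": 0, "dz": 0.02, "twist": 0, "hand": 0.02},
  {"dx": 0, "dy": 0, "dz": 0.055, "twist": 0, "hand": 0.02},
  {"dx": 0, "dy": 0, "dz": 0.08, "twist": 0, "hand": 0.02},
  {"dx": 0, "dy": 0, "dz": 0.08, "twist": 0, "hand": 0.02},
])

```text
clock: 7.55
ee_pos: [0.4404, 0.2289, 0.2459]
ee_rot: [0.69, -0.688, 0.157, -0.16]
force: [0.5, 0.7, -2.9]
grip_width: 0.262
```

```bash
python3 st.py
```

```text
7.55 p [0.4404 0.2289 0.2459] jaw [0.436 0.9   0.004] app [ 0.005  0.002 -1.   ] j [0.32 0.2  0.   1.37 0.   0.77] F [ 0.5  0.7 -2.9] w 22.4
```

Request:
play_rows([
  {"dx": 0.004, "dy": -0.025, "dz": 0, "twist": 0, "hand": 0.02},
  {"dx": 0.095, "dy": -0.607, "dz": 0, "twist": 0, "hand": 0.02},
  {"dx": 0.095, "dy": -0.607, "dz": 0, "twist": 0, "hand": 0.02},
  {"dx": 0.095, "dy": -0.607, "dz": 0, "twist": 0, "hand": 0.02},
  {"dx": 0.095, "dy": -0.607, "dz": 0, "twist": 0, "hand": 0.02},
])

```text
clock: 8.05
ee_pos: [0.4734, 0.004, 0.2421]
ee_rot: [0.689, -0.689, 0.158, -0.158]
force: [1.0, 0.3, -4.0]
grip_width: 0.268
```

```bash
python3 st.py
python3 - <<'E'
from h import *
for n in("scene","top"): cv2.imwrite(f"pics/{n}1.png",bot.camera(n)[:,:,::-1])
s=cv2.imread("pics/scene1.png")[165:265,380:480]; t=cv2.imread("pics/top1.png")[200:300,60:160]
cv2.imwrite("pics/c2.png",cv2.resize(np.hstack([s,t]),None,fx=4,fy=4,interpolation=cv2.INTER_CUBIC))
for h in (.084,.09): print(h,proj("scene",[[.438,.23,h]]),proj("top",[[.438,.23,h]]))
E
```

```text
8.05 p [0.4734 0.004  0.2421] jaw [ 0.436  0.9   -0.   ] app [-0.  0. -1.] j [-0.16  0.16 -0.05  1.36  0.    0.29] F [ 1.   0.3 -4. ] w 22.9
0.084 [[438.89504633 203.33439418]] [[107.38556876 259.83546478]]
0.09 [[439.59811931 201.67447763]] [[106.24824199 259.68376318]]
```

View pics/c2.png

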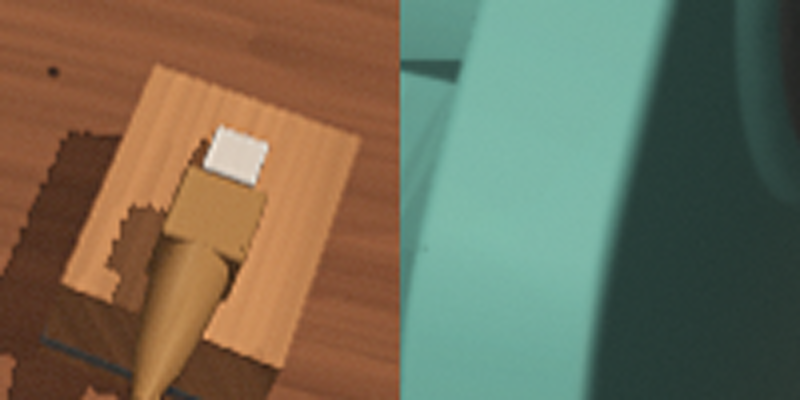

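The wedge head centre is at scene (439.4,203.1), against (438.9,203.3) predicted for the home height, and no shank shows. It is home. I'll take the mallet back to its place.

Request:
play_rows([
  {"dx": 0.0625, "dy": -0.3825, "dz": 0, "twist": 0, "hand": 0.02},
  {"dx": 0.0625, "dy": -0.3825, "dz": 0, "twist": 0, "hand": 0.02},
  {"dx": 0.0625, "dy": -0.3825, "dz": 0, "twist": 0, "hand": 0.02},
  {"dx": 0.0625, "dy": -0.3825, "dz": 0, "twist": 0, "hand": 0.02},
  {"dx": 0.0625, "dy": -0.3825, "dz": 0, "twist": 0, "hand": 0.02},
])

```text
clock: 8.65
ee_pos: [0.5138, -0.2426, 0.242]
ee_rot: [0.689, -0.689, 0.158, -0.158]
force: [2.0, 0.5, -3.5]
grip_width: 0.263
```

Request:
play_rows([
  {"dx": 0.008, "dy": -0.049, "dz": 0, "twist": 0, "hand": 0.02},
  {"dx": 0.015, "dy": -0.09, "dz": 0, "twist": 0, "hand": 0.02},
  {"dx": 0.02, "dy": -0.12, "dz": 0, "twist": 0, "hand": 0.02},
  {"dx": 0.022, "dy": -0.136, "dz": 0, "twist": 0, "hand": 0.02},
  {"dx": 0.022, "dy": -0.136, "dz": 0, "twist": 0, "hand": 0.02},
])

```text
clock: 9.15
ee_pos: [0.5358, -0.3786, 0.2408]
ee_rot: [0.689, -0.689, 0.159, -0.158]
force: [0.6, 0.2, -3.6]
grip_width: 0.261
```

```bash
python3 st.py
```

```text
9.15 p [ 0.5358 -0.3786  0.2408] jaw [0.438 0.899 0.   ] app [-0.002  0.001 -1.   ] j [-0.74  0.5   0.46  1.53 -0.   -0.29] F [ 0.6  0.2 -3.6] w 22.3
```

Right over its place. I'll lower it, slowing near the bench.

Request:
play_rows([
  {"dx": 0, "dy": 0, "dz": -0.045, "twist": 0, "hand": 0.02},
  {"dx": 0, "dy": 0, "dz": -0.09, "twist": 0, "hand": 0.02},
  {"dx": 0, "dy": 0, "dz": -0.125, "twist": 0, "hand": 0.02},
  {"dx": 0, "dy": 0, "dz": -0.145, "twist": 0, "hand": 0.02},
  {"dx": 0, "dy": 0, "dz": -0.15, "twist": 0, "hand": 0.02},
])

```text
clock: 9.65
ee_pos: [0.5348, -0.3746, 0.0902]
ee_rot: [0.69, -0.688, 0.159, -0.157]
force: [-0.0, -1.3, -3.8]
grip_width: 0.269
```

Request:
play_rows([
  {"dx": 0, "dy": 0, "dz": -0.002, "twist": 0, "hand": 0.02},
  {"dx": 0, "dy": 0, "dz": -0.004, "twist": 0, "hand": 0.02},
  {"dx": 0, "dy": 0, "dz": -0.006, "twist": 0, "hand": 0.02},
  {"dx": 0, "dy": 0, "dz": -0.006, "twist": 0, "hand": 0.02},
])

```text
clock: 10.05
ee_pos: [0.5363, -0.3768, 0.0875]
ee_rot: [-0.689, 0.689, -0.158, 0.158]
force: [0.1, 0.2, -4.0]
grip_width: 0.262
```

```bash
python3 st.py
```

```text
10.05 p [ 0.5363 -0.3768  0.0875] jaw [ 0.436  0.9   -0.   ] app [ 0.001 -0.001 -1.   ] j [-0.74  0.53  0.09  1.13  0.   -0.29] F [ 0.1  0.2 -4. ] w 22.4
```

Request:
play_rows([
  {"dx": 0, "dy": 0, "dz": -0.001, "twist": 0, "hand": 0.02},
  {"dx": 0, "dy": 0, "dz": -0.002, "twist": 0, "hand": 0.02},
  {"dx": 0, "dy": 0, "dz": -0.002, "twist": 0, "hand": 0.02},
  {"dx": 0, "dy": 0, "dz": -0.002, "twist": 0, "hand": 0.02},
])

```text
clock: 10.45
ee_pos: [0.5361, -0.3766, 0.085]
ee_rot: [0.689, -0.689, 0.158, -0.158]
force: [-0.1, -0.0, -4.3]
grip_width: 0.266
```

```bash
python3 st.py
```

```text
10.45 p [ 0.5361 -0.3766  0.085 ] jaw [0.436 0.9   0.   ] app [ 0.  0. -1.] j [-0.74  0.53  0.09  1.12  0.   -0.29] F [-0.1 -0.  -4.3] w 22.8
```

Request:
play_rows([
  {"dx": 0, "dy": -0.001, "dz": 0, "twist": 0, "hand": 0.02},
  {"dx": 0, "dy": -0.001, "dz": -0.001, "twist": 0, "hand": 0.02},
  {"dx": 0, "dy": -0.001, "dz": -0.002, "twist": 0, "hand": 0.02},
  {"dx": 0, "dy": -0.001, "dz": -0.002, "twist": 0, "hand": 0.02},
])

```text
clock: 10.85
ee_pos: [0.5367, -0.3785, 0.0844]
ee_rot: [-0.689, 0.69, -0.157, 0.159]
force: [-1.4, -0.9, 10.5]
grip_width: 0.262
```

```bash
python3 st.py
```

```text
10.85 p [ 0.5367 -0.3785  0.0844] jaw [ 0.436  0.9   -0.001] app [ 0.002 -0.002 -1.   ] j [-0.74  0.53  0.09  1.12 -0.   -0.29] F [-1.4 -0.9 10.5] w 22.4
```

The bench is touched (10 N), at the same height as when I gripped it. I'll relax the press and open up.

Request:
play_rows([
  {"dx": 0, "dy": 0, "dz": 0.001, "twist": 0, "hand": 0.02},
  {"dx": 0, "dy": 0, "dz": 0.001, "twist": 0, "hand": 0.03},
  {"dx": 0, "dy": 0, "dz": 0.001, "twist": 0, "hand": 0.045},
  {"dx": 0, "dy": 0, "dz": 0.001, "twist": 0, "hand": 0.07},
  {"dx": 0, "dy": 0, "dz": 0.001, "twist": 0, "hand": 0.085},
], force=20)

```text
clock: 11.35
ee_pos: [0.5361, -0.3776, 0.0839]
ee_rot: [0.689, -0.689, 0.158, -0.158]
force: [-0.2, -0.6, -0.3]
grip_width: 0.846
```

Request:
play_rows([
  {"dx": 0, "dy": 0, "dz": 0, "twist": 0, "hand": 0.085},
  {"dx": 0, "dy": 0, "dz": 0, "twist": 0, "hand": 0.085},
  {"dx": 0, "dy": 0, "dz": 0, "twist": 0, "hand": 0.085},
  {"dx": 0, "dy": 0, "dz": 0, "twist": 0, "hand": 0.085},
])

```text
clock: 11.75
ee_pos: [0.5361, -0.3776, 0.0839]
ee_rot: [0.689, -0.689, 0.158, -0.158]
force: [-0.1, 0.0, -0.7]
grip_width: 0.999
```

```bash
python3 st.py
```

```text
11.75 p [ 0.5361 -0.3776  0.0839] jaw [0.436 0.9   0.   ] app [ 0.  0. -1.] j [-0.74  0.53  0.09  1.12  0.   -0.29] F [-0.1  0.  -0.7] w 85.3
```

Open, with no load. I'll go straight up, then swing clear towards the middle.

Request:
play_rows([
  {"dx": 0, "dy": 0, "dz": 0.03, "twist": 0, "hand": 0.085},
  {"dx": 0, "dy": 0, "dz": 0.08, "twist": 0, "hand": 0.085},
  {"dx": 0, "dy": 0, "dz": 0.13, "twist": 0, "hand": 0.085},
  {"dx": 0, "dy": 0, "dz": 0.18, "twist": 0, "hand": 0.085},
  {"dx": 0, "dy": 0, "dz": 0.18, "twist": 0, "hand": 0.085},
])

```text
clock: 12.25
ee_pos: [0.5376, -0.3789, 0.271]
ee_rot: [-0.687, 0.691, -0.155, 0.161]
force: [0.8, -0.2, 0.2]
grip_width: 0.998
```

Request:
play_rows([
  {"dx": -0.14, "dy": 0.45, "dz": 0, "twist": 0, "hand": 0.085},
  {"dx": -0.14, "dy": 0.45, "dz": 0, "twist": 0, "hand": 0.085},
  {"dx": -0.14, "dy": 0.45, "dz": 0, "twist": 0, "hand": 0.085},
  {"dx": -0.14, "dy": 0.45, "dz": 0, "twist": 0, "hand": 0.085},
  {"dx": -0.14, "dy": 0.45, "dz": 0, "twist": 0, "hand": 0.085},
])

```text
clock: 12.75
ee_pos: [0.4607, -0.1371, 0.2637]
ee_rot: [0.689, -0.689, 0.158, -0.158]
force: [0.9, 0.4, 1.1]
grip_width: 0.99
```

Request:
play_rows([
  {"dx": -0.06, "dy": 0.2, "dz": 0, "twist": 0, "hand": 0.085},
  {"dx": -0.06, "dy": 0.2, "dz": 0, "twist": 0, "hand": 0.085},
  {"dx": -0.06, "dy": 0.2, "dz": 0, "twist": 0, "hand": 0.085},
  {"dx": -0.06, "dy": 0.2, "dz": 0, "twist": 0, "hand": 0.085},
  {"dx": -0.06, "dy": 0.2, "dz": 0, "twist": 0, "hand": 0.085},
])

```text
clock: 13.25
ee_pos: [0.3998, 0.0647, 0.2642]
ee_rot: [0.69, -0.689, 0.157, -0.157]
force: [-0.4, -1.3, 0.6]
grip_width: 0.997
```

```bash
python3 st.py
python3 - <<'E'
from h import *
for n in("scene","top"): cv2.imwrite(f"pics/{n}2.png",bot.camera(n)[:,:,::-1])
s=cv2.imread("pics/scene2.png"); a=cv2.imread("pics/scene0.png")
c=lambda i:cv2.resize(i[130:280,80:500],(798,285),interpolation=cv2.INTER_CUBIC)
cv2.imwrite("pics/f.png",np.vstack([c(a),c(s)]))
def shift(n,x,y,w,h):
    A,B=[cv2.cvtColor(cv2.imread(f"pics/{n}{k}.png"),cv2.COLOR_BGR2GRAY).astype(np.float32)[y:y+h,x:x+w] for k in(0,2)]
    return np.round(cv2.phaseCorrelate(A,B)[0],2)
print("scene mallet shift px",shift("scene",146,150,44,60),"lid",shift("scene",205,170,60,50),"holder",shift("scene",272,165,50,50))
E
```

```text
13.25 p [0.3998 0.0647 0.2642] jaw [0.432 0.902 0.001] app [ 0.     0.001 -1.   ] j [-0.04  0.04 -0.13  1.4   0.    0.4 ] F [-0.4 -1.3  0.6] w 85.1
scene mallet shift px [0.55 0.06] lid [-0.07 -0.01] holder [-0.16  0.18]
```

View pics/f.png

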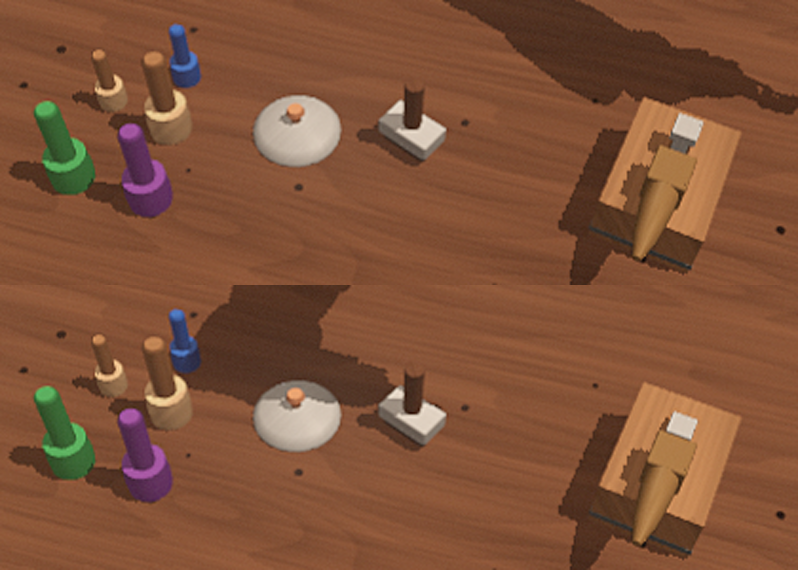

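The before/after picture shows the mallet upright in its place (≈(167,385), about 1 mm shift). The lid, holder and look-alikes are unmoved, and the wedge head (682,426) is flush on the block. I'll hand it in.

```bash
python3 -c "
from plant import bot
print(bot.close_job())"
```

```text
the job is handed in; nothing more can be done
None
```

The wedge is fully home, the mallet is back upright where it was, and the job is handed in at about 13 s of the 54 s allowed.

**What I did:** I took the larger natural-wood mallet by its handle, carried it upright over the wedge and drove the wedge down. This was one slow, continuous push with the mallet's face rather than separate blows. I then stood the mallet back in its place, let go and moved the arm clear.

**Last checks:**
- **Wedge:** The force rose from about 11 N to 53 N with the mallet face at 84 mm, the home height. In the scene camera the wedge head sits within about 0.5 px of where it should be when home, and no shank shows.
- **Mallet:** It stands upright, about 1 mm from where it started.
- **Stone-holder and lid:** Neither moved in the pictures (shifts under 0.25 px).
- **Disagreement:** The top camera was blocked by the arm when I checked the wedge, so that picture check is from the scene camera alone. Nothing else disagreed.

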